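# Book a stock change on the tally buttons of two hardware bins

## Robot

A 6-joint arm with a two-finger parallel gripper is mounted at the origin on the work surface. World frame = base frame: x ahead of the robot, y to its left, z up, the work surface at z = 0. Lengths are in m, angles in degrees, forces in N, time in s.
With the tool pointing down it reaches from about 0.4 to 0.825 m from the base axis. Payload 7 kg.
Tool frame: the origin (TCP) lies between the finger pads; the fingertips stand 14 mm ahead of it and the grasp point (between the pads) lies 5 mm behind it (r.tips_ahead is the distance from the TCP to the fingertips, in m); z points along the fingers, y is the direction in which the jaws open and shut (so a half turn about z gives the same grasp; the last joint's range is limited). The gripper opens to 88 mm and grips with 3 to 60 N. Pads are 19 mm wide; open, the fingers measure 130 mm over their backs; the gripper's body (78 mm by 193 mm) begins 47 mm behind the grasp point.
Start: joints at [85.09, 20.546, 0.682, 0, -70.136, -16.507], TCP at [0.246, 0.628, 0.241] pointing down, gripper open.
Joint ranges: [-176.03, 176.03], [-82.01, 121.73], [-58.28, 71.71], [-173.87, 95.51], [-174.79, -0.11], [-173.66, 173.66]. Speed limits (degrees/s): [136.94, 136.94, 172.46, 180, 180, 180].

## Interface

Orientations are given as [roll, pitch, yaw] about the fixed x, y, z axes, in that order (R = Rz(yaw) Ry(pitch) Rx(roll)).
In Python, from plant import r gives the robot as it stands.
- The arm moves only by the tool apply_moves, never from a script. Its arguments are lists of equal length, an entry for each row: "slide": the shift along the tool's x, y, z as a fraction of full scale, a list of three; "turn": the turn, a rotation vector about the tool's x, y, z as a fraction of full scale, a list of three; "jaw": the closure, from 0 (fully open) to 1 (shut). In form: {"slide": [[dx, dy, dz], ...], "turn": [[wx, wy, wz], ...], "jaw": [jaw, ...]}. A call has 1 to 8 rows; each row shifts and turns the commanded pose from where the row before left it, along the tool's axes as they then stand; what a row does not reach is not made up. Full scale, the value 1, is 0.1 m for a shift and 1.5 rad for a turn. A row lasts 1/10 s, in which the tool goes at most 50 mm and 8.59 degrees, less where a joint would pass 70% of its speed; a pose out of reach is approached as far as the arm can. A call with a number of a shift or a turn outside -1 to 1 is refused whole. A call with a gripper value outside its range is refused whole. The fingers move at their own pace and stop on an object; "newtons" is the grip in N (left out, the last holds). Time passes only in rows, so rows that do not move let the fingers close. It gives the time, the measured TCP pose, the force and the opening at its end, in the units of the state.
- r.get_state(): the state, without advancing time (a new reading comes with each control period).
- r.capture(name): name is "side" or "top" or "wrist"; returns a dict with "pixels" (480x640x3 uint8, blue, green, red), "depth" (480x640 float32, m along the optical axis (not along the pixel's ray), 0 where there is no reading), "fx", "fy", "cx", "cy" (pixels), "rvec" (rotation vector, rad) and "tvec" (3), from world to camera coordinates, as OpenCV has them. Camera axes: x right, y down, z forward; pixel columns grow to the right and rows downward; lengths in m; the calibration is good to about 2 mm. A picture is of the moment at which its call begins.
- r.close_job(): hands the job in, once; it reports no verdict.
The state is a dict: "time_s": time; "joints": joint angles; "qd": joint speeds; "joint_torque": joint torques, N m; "tcp_pos": TCP position; "eef_rot": TCP orientation; "contact_force": force on the tool from outside, world axes, zero at the start; "moment": the same for the moment, N m; "gripper_width": finger opening in m.
Only numpy, scipy, OpenCV 4.12 (cv2) and the standard library are available. Lean on these libraries where they do the work, as an engineer would, in place of code of your own. Each camera call takes 0.05 s, during which the arm holds its last target.

## Task

A pack of washers has come in and the bolt bin is to be recounted from zero: with closed fingertips, gently press the round count button of the bin of washers fully down and let it come up, then do the same with the square clear button of the bin of bolts. Press no other button, leave the tin, the bearing ring and the spanner where they are, and finish clear of everything.

Things in the scene. Friction and masses are not known exactly. Their poses are not given: they have to be found in the camera images.
- bin_washers: fixed grey stock bin of large flat washers (rings 48 mm across with a 26 mm hole), 60 mm high, own x -60 to +110 mm, own y +-65 mm, with a flat console 35 mm high on its front (robot side), own x -140 to -60 mm. Origin on the bench, own z up, console to own -x. Two white buttons on the console at own x -100 mm: round COUNT at own y +32 mm, square CLEAR at own y -32 mm.
- bin_bolts: fixed grey stock bin of hexagon-head bolts about 70 mm long, 60 mm high, own x -60 to +110 mm, own y +-65 mm, with a flat console 35 mm high on its front (robot side), own x -140 to -60 mm. Origin on the bench, own z up, console to own -x. Two white buttons on the console at own x -100 mm: round COUNT at own y -32 mm, square CLEAR at own y +32 mm.
- bin_balls: fixed grey stock bin of steel balls of 25 mm, 60 mm high, own x -60 to +110 mm, own y +-65 mm, with a flat console 35 mm high on its front (robot side), own x -140 to -60 mm. Origin on the bench, own z up, console to own -x. Two white buttons on the console at own x -100 mm: round COUNT at own y +32 mm, square CLEAR at own y -32 mm.
- washers_count_top (a point): centre of the top face of the round tally (count) button, 32 mm across, on the console of the washers bin; it stands 12 mm above the console top, 47 mm above the bench, when not pressed, and goes down with the button
- washers_count (a joint): how far that button is pressed, m: 0 up, 0.008 fully down. A spring returns it; it begins to move at about 1.3 N and is fully down at 4 N, straight down
- washers_clear_top (a point): centre of the top face of the square clear button, 30 mm by 30 mm, on the console of the washers bin; it stands 12 mm above the console top, 47 mm above the bench, when not pressed, and goes down with the button
- washers_clear (a joint): how far that button is pressed, m: 0 up, 0.008 fully down. A spring returns it; it begins to move at about 1.3 N and is fully down at 4 N, straight down
- bolts_count_top (a point): centre of the top face of the round tally (count) button, 32 mm across, on the console of the bolts bin; it stands 12 mm above the console top, 47 mm above the bench, when not pressed, and goes down with the button
- bolts_count (a joint): how far that button is pressed, m: 0 up, 0.008 fully down. A spring returns it; it begins to move at about 1.3 N and is fully down at 4 N, straight down
- bolts_clear_top (a point): centre of the top face of the square clear button, 30 mm by 30 mm, on the console of the bolts bin; it stands 12 mm above the console top, 47 mm above the bench, when not pressed, and goes down with the button
- bolts_clear (a joint): how far that button is pressed, m: 0 up, 0.008 fully down. A spring returns it; it begins to move at about 1.3 N and is fully down at 4 N, straight down
- balls_count_top (a point): centre of the top face of the round tally (count) button, 32 mm across, on the console of the balls bin; it stands 12 mm above the console top, 47 mm above the bench, when not pressed, and goes down with the button
- balls_count (a joint): how far that button is pressed, m: 0 up, 0.008 fully down. A spring returns it; it begins to move at about 1.3 N and is fully down at 4 N, straight down
- balls_clear_top (a point): centre of the top face of the square clear button, 30 mm by 30 mm, on the console of the balls bin; it stands 12 mm above the console top, 47 mm above the bench, when not pressed, and goes down with the button
- balls_clear (a joint): how far that button is pressed, m: 0 up, 0.008 fully down. A spring returns it; it begins to move at about 1.3 N and is fully down at 4 N, straight down
- tin_mid (a point): centre of a loose closed metal tin, 54 mm across, 72 mm high, standing on the bench in front of the bins: leave alone
- bearing_mid (a point): centre of a loose steel bearing ring, 52 mm across, 17 mm high, lying on the bench in front of the bins: leave alone
- spanner_mid (a point): centre of a loose flat open-ended spanner, 162 mm long (own x), 30 mm wide, 9 mm thick, lying on the bench in front of the bins: leave alone

How it is judged (in metres and radians):
On the way, in this order (a step that is already met when the one before it is completed fails the run):
1. the round count button of the washer bin is pressed down by the fingers (value of joint washers_count above 0.0055 m and contact force between the fingers and bin_washers above 1 N), for 0.05 s.
2. that button has come back up (value of joint washers_count below 0.0015 m), for 0.05 s.
3. the square clear button of the bolt bin is pressed down by the fingers (value of joint bolts_clear above 0.0055 m and contact force between the fingers and bin_bolts above 1 N), for 0.05 s.
At the end, for the whole second after the job is handed in: All six buttons are up again (within 1.5 mm) and the tin, bearing ring and spanner are within 10 mm of where they began (value of joint each of washers_count, washers_clear, bolts_count, bolts_clear, balls_count, balls_clear below 0.0015 m and distance of each of tin_mid, bearing_mid, spanner_mid from where it was at the start of the episode below 0.01 m); the robot touches nothing.
It fails at once if a button other than the two named ones was pressed (more than 3 mm) (value of joint any of washers_clear, bolts_count, balls_count, balls_clear above 0.003 m).
It fails at once if a loose thing was knocked, pushed or lifted by more than 10 mm (distance of any of tin_mid, bearing_mid, spanner_mid from where it was at the start of the episode above 0.01 m).
It fails at once if a bin or its buttons were pushed hard (over 30 N) instead of gently (contact force between any of the arm, the fingers and bin_washers above 30 N or contact force between any of the arm, the fingers and bin_bolts above 30 N or contact force between any of the arm, the fingers and bin_balls above 30 N).
It also fails if it takes over 48 s, if anything falls off the work surface, if the arm or the gripper's body presses on something with over 40 N, if the wrist force passes 120 N, or if a joint passes its speed limit or range.

## Working session

There is one attempt and no reset: what is moved stays moved. The work goes in short steps, Python scripts to look and compute and a tool call to move; the robot and the scene stay as the last step left them, time stands still between calls to the robot, and variables do not carry over. Pictures are saved under pics/ and viewed, and the job is handed in when it is done.

Besides the shell and the picture viewer there is one more tool, called after ">>>" as name(argument=value, ...) on one line, values as JSON. apply_moves: Moves the arm, as the interface text tells. Shift numbers are shares of 0.1 m and turn numbers shares of 1.5 rad, none past 1 either way. Its arguments: {"type":"object","properties":{"slide":{"type":"array"},"turn":{"type":"array"},"jaw":{"type":"array"},"newtons":{"type":"number"}},"required":["slide","turn","jaw"]}

```bash
ls; mkdir -p pics; cat > h.py <<'E'
import numpy as np, cv2
def pt(c,u,v,z=None):
    R=cv2.Rodrigues(np.array(c["rvec"],float))[0]; t=np.array(c["tvec"],float).ravel()
    ray=np.array([(u-c["cx"])/c["fx"],(v-c["cy"])/c["fy"],1.0])
    o=-R.T@t; d=R.T@ray
    s=(z-o[2])/d[2] if z is not None else float(c["depth"][int(v),int(u)])
    return o+s*d
E
python3 - <<'E'
from plant import r
import cv2,pickle
s=r.get_state(); print(s)
for n in ("top","side"):
    c=r.capture(n); cv2.imwrite(f"pics/{n}0.png",c["pixels"]); pickle.dump(c,open(f"{n}0.pkl","wb"))
E
```

```text
pics
{'time_s': 0.0, 'joints': array([ 8.50882829e+01,  2.05901467e+01,  6.32346725e-01, -2.04513020e-02,
       -7.01346021e+01, -1.65065069e+01]), 'qd': array([ 0.04801432,  0.01509914, -0.03858895,  0.10793812, -0.14873727,
       -0.01340751]), 'joint_torque': array([-2.74924656e-03, -5.82707191e+01,  2.93053919e+01,  6.99676126e+00,
        7.12816996e-03, -1.78567143e-04]), 'tcp_pos': array([0.2463464 , 0.62793234, 0.23962532]), 'eef_rot': array([ 1.79905943e+02, -7.82313934e-03, -2.14251827e+01]), 'contact_force': array([-0.52474669,  0.46276575,  0.37766869]), 'moment': array([-0.034758  ,  0.07232695, -0.00299436]), 'gripper_width': 0.08722961799081608}
```

View pics/top0.png

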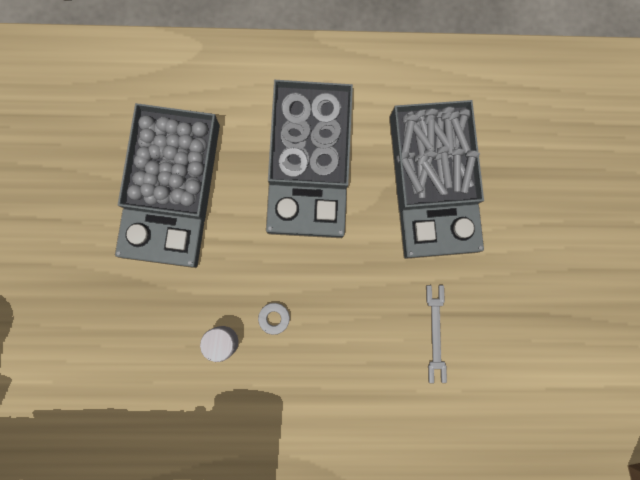

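View pics/side0.png

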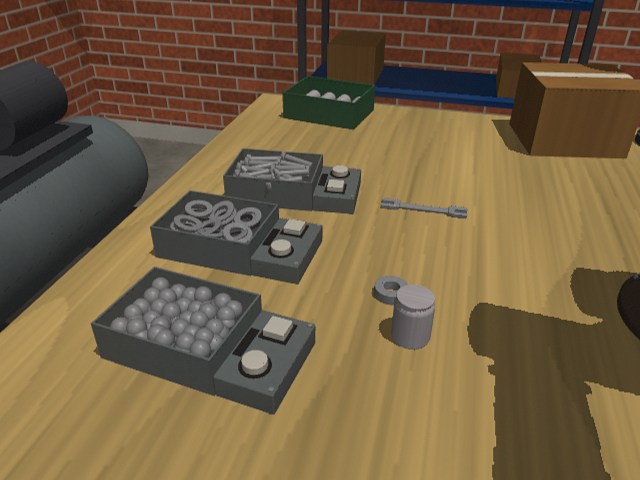

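In the top view the balls bin is on the left, washers in the middle and bolts on the right. The targets are the washers' round button at about (287,208) and the bolts' square button at about (425,231). The tin is at (218,344), the ring at (274,318) and the spanner at (436,335).

```bash
python3 - <<'E'
import pickle,cv2,numpy as np
from h import pt
c=pickle.load(open("top0.pkl","rb"))
for n,u,v in [("wcount",287,208),("wclear",326,210),("bclear",425,231),("bcount",464,228),("ring",274,318),("tin",218,344),("spanA",436,290),("spanB",437,378),("ballcount",137,235),("ballclear",177,239)]:
    z={"ring":.017,"tin":.072,"spanA":.009,"spanB":.009}.get(n,.047)
    print(n,pt(c,u,v,z).round(4),pt(c,u,v).round(4))
im=c["pixels"]
cr=cv2.resize(im[180:270,250:500],None,fx=3.2,fy=3.2,interpolation=cv2.INTER_CUBIC); cv2.imwrite("pics/crop0.png",cr)
s=pickle.load(open("side0.pkl","rb"))
for n,u,v in [("wcount",281,246),("bclear",336,185)]: print(n,pt(s,u,v,.047).round(4))
E
```

```text
wcount [0.6239 0.0277 0.047 ] [0.6236 0.0277 0.0488]
wclear [ 0.6216 -0.0358  0.047 ] [ 0.6216 -0.0358  0.0465]
bclear [ 0.5892 -0.198   0.047 ] [ 0.5894 -0.1985  0.0448]
bcount [ 0.595  -0.2624  0.047 ] [ 0.595  -0.2625  0.0467]
ring [0.4455 0.0471 0.017 ] [ 0.445   0.0478 -0.0008]
tin [0.4069 0.1298 0.072 ] [0.407  0.1295 0.0742]
spanA [ 0.4941 -0.2239  0.009 ] [ 0.4943 -0.2259  0.0009]
spanB [ 0.349  -0.2236  0.009 ] [ 0.3478 -0.2258 -0.    ]
ballcount [0.5766 0.2675 0.047 ] [0.5767 0.2677 0.0462]
ballclear [0.571  0.2036 0.047 ] [0.5711 0.2039 0.0455]
wcount [0.6243 0.0335 0.047 ]
bclear [ 0.5885 -0.1897  0.047 ]
```

View pics/crop0.png

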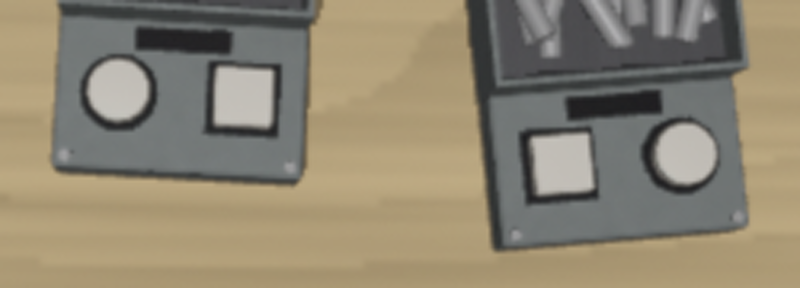

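>>> apply_moves(slide=[[0.2,0.15,0],[0.4,0.3,0],[0.4,0.3,0],[0.4,0.3,0],[0.4,0.3,0],[0.4,0.3,0],[0.4,0.3,0],[0.4,0.3,0]], turn=[[0,0,0],[0,0,0],[0,0,0],[0,0,0],[0,0,0],[0,0,0],[0,0,0],[0,0,0]], jaw=[1,1,1,1,1,1,1,1], newtons=10)

```text
time_s: 0.9
tcp_pos: [0.4441, 0.3074, 0.2405]
eef_rot: [180.0, 0.0, -21.4]
contact_force: [1.4, -0.2, 0.3]
gripper_width: 0.0293
```

>>> apply_moves(slide=[[0.4,0.3,0],[0.4,0.3,0],[0.4,0.3,0],[0.4,0.3,0],[0.4,0.3,0],[0.4,0.3,0],[0.3,0.15,0],[0,0,0]], turn=[[0,0,0],[0,0,0],[0,0,0],[0,0,0],[0,0,0],[0,0,0],[0,0,0],[0,0,0]], jaw=[1,1,1,1,1,1,1,1])

```text
time_s: 1.7
tcp_pos: [0.6253, 0.0258, 0.2393]
eef_rot: [179.9, 0.1, -21.7]
contact_force: [-1.1, 0.3, 0.0]
gripper_width: 0.0006
```

```bash
python3 - <<'E'
from plant import r
import cv2,pickle
for n in ("wrist","side"):
    c=r.capture(n); cv2.imwrite(f"pics/{n}1.png",c["pixels"]); pickle.dump(c,open(f"{n}1.pkl","wb"))
print(r.get_state())
E
```

```text
{'time_s': 1.8, 'joints': array([ 2.04791162e+01,  1.59120744e+01, -6.09188506e+00, -2.12646275e-02,
       -6.80947480e+01,  4.79895791e+01]), 'qd': array([ 1.92855973, -1.1703295 , -0.73342952, -0.04705534,  0.05228988,
       -0.31800832]), 'joint_torque': array([ -1.22629456, -50.86392045,  29.42799032,   6.99481979,
         0.09932808,   0.10201086]), 'tcp_pos': array([0.62362479, 0.02829895, 0.23954507]), 'eef_rot': array([ 1.79948587e+02,  8.65379492e-02, -2.15392938e+01]), 'contact_force': array([-0.14017835,  0.10119433, -0.54816111]), 'moment': array([ 0.05857771,  0.00232791, -0.01728034]), 'gripper_width': 0.0005954289887797102}
```

View pics/wrist1.png

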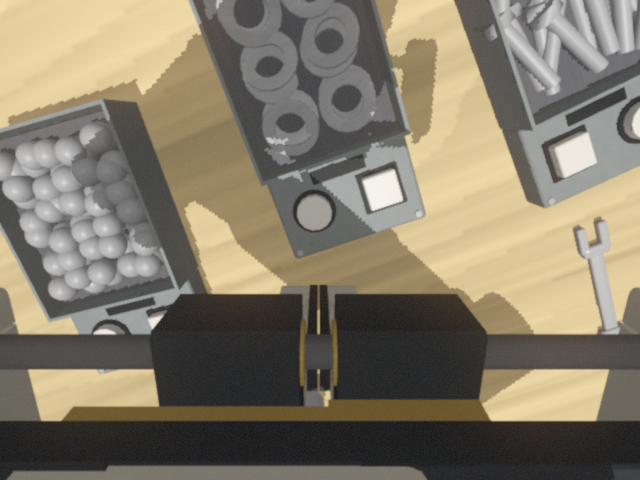

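View pics/side1.png

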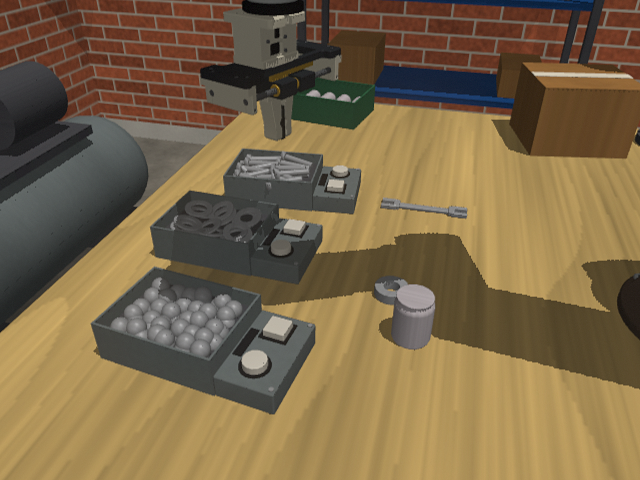

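The wrist view shows the washers' round button at about (315,211) and the bolts' square button at about (571,155). I'll compare these with the top camera.

```bash
python3 - <<'E'
import pickle,numpy as np
from h import pt
c=pickle.load(open("wrist1.pkl","rb"))
for u,v in [(315,211),(571,155),(382,189)]: print(pt(c,u,v,.047).round(4),pt(c,u,v).round(4))
s=pickle.load(open("side1.pkl","rb"))
for u,v in [(281,246),(294,226),(336,185),(340,170)]: print(pt(s,u,v,.047).round(4),pt(s,u,v).round(4))
import cv2
cv2.imwrite("pics/sc.png",cv2.resize(pickle.load(open("side0.pkl","rb"))["pixels"][150:290,230:380],None,fx=4,fy=4))
E
```

```text
[0.6279 0.0279 0.047 ] [0.6283 0.0277 0.0488]
[ 0.5927 -0.1943  0.047 ] [ 0.5933 -0.1932  0.0489]
[ 0.6246 -0.0342  0.047 ] [ 0.6247 -0.0342  0.0474]
[0.6243 0.0335 0.047 ] [0.6238 0.0351 0.0481]
[ 0.622  -0.0286  0.047 ] [ 0.6228 -0.0311  0.0454]
[ 0.5885 -0.1897  0.047 ] [ 0.5889 -0.1914  0.0461]
[ 0.5955 -0.2544  0.047 ] [ 0.5957 -0.2552  0.0466]
```

View pics/sc.png

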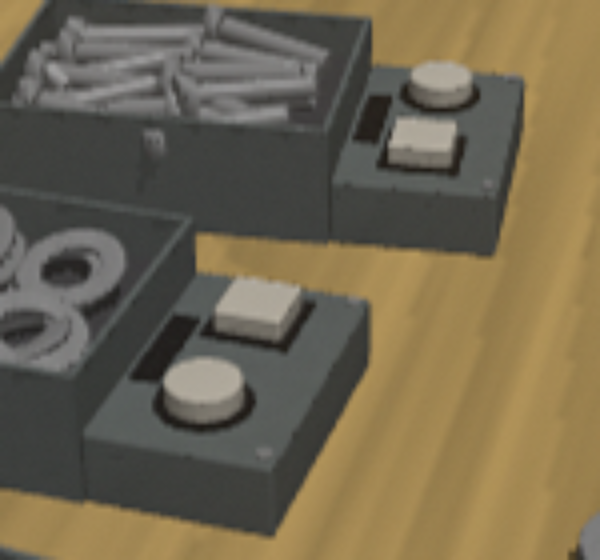

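>>> apply_moves(slide=[[0,0,0.2],[0,0,0.4],[0,0,0.4],[0,0,0.3],[0,0,0.2],[0,0,0.15],[0.0,0,0],[0,0,0]], turn=[[0,0,0],[0,0,0],[0,0,0],[0,0,0],[0,0,0],[0,0,0],[0,0,0],[0,0,0]], jaw=[1,1,1,1,1,1,1,1])

```text
time_s: 2.6
tcp_pos: [0.6236, 0.0301, 0.076]
eef_rot: [180.0, -0.0, -21.3]
contact_force: [0.4, 1.0, 1.3]
gripper_width: 0.0007
```

```bash
python3 - <<'E'
from plant import r
import cv2
c=r.capture("side"); cv2.imwrite("pics/s2.png",cv2.resize(c["pixels"][130:290,200:400],None,fx=4,fy=3.7)[:590])
s=r.get_state(); print(s["tcp_pos"],s["contact_force"],s["eef_rot"])
E
```

```text
[0.6241054  0.03004436 0.07663774] [-0.37564436  0.51093901  0.31978743] [-1.79963350e+02 -6.01666649e-02 -2.13457873e+01]
```

View pics/s2.png

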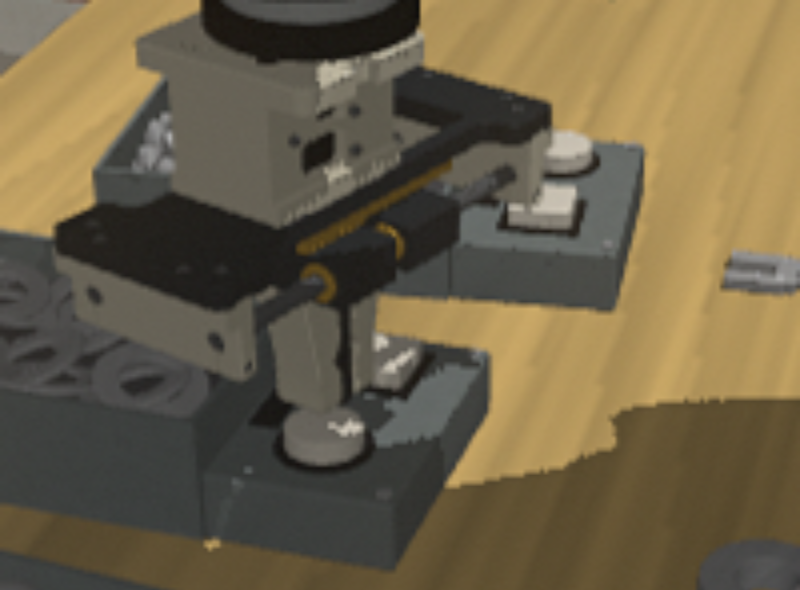

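The side view shows the closed tips about 15 mm above the washers' round button and centred over it. I'll press in small steps.

>>> apply_moves(slide=[[0,0,0.08],[0,0,0.04],[0,0,0.02],[0,0,0.02],[0,0,0.02],[0,0,0.01],[0,0,0.0],[0,0,0]], turn=[[0,0,0],[0,0,0],[0,0,0],[0,0,0],[0,0,0],[0,0,0],[0,0,0],[0,0,0]], jaw=[1,1,1,1,1,1,1,1])

```text
time_s: 3.45
tcp_pos: [0.6237, 0.0291, 0.0567]
eef_rot: [180.0, 0.0, -21.4]
contact_force: [-1.8, 0.8, 1.8]
gripper_width: 0.0005
```

```bash
python3 - <<'E'
from plant import r
import cv2
c=r.capture("side"); cv2.imwrite("pics/s3.png",cv2.resize(c["pixels"][130:290,200:400],None,fx=4,fy=3.7)[:590])
for i in range(3):
    r.capture("wrist"); s=r.get_state(); print(s["tcp_pos"],s["contact_force"])
E
```

```text
[0.62366412 0.02916163 0.05665722] [-1.87635427 -0.77192159  2.7728108 ]
[0.62365138 0.02915343 0.05665863] [-1.44425109 -0.06054938  2.64268378]
[0.62367864 0.02914657 0.05665032] [-2.34533312  0.46806609  2.62293188]
```

View pics/s3.png

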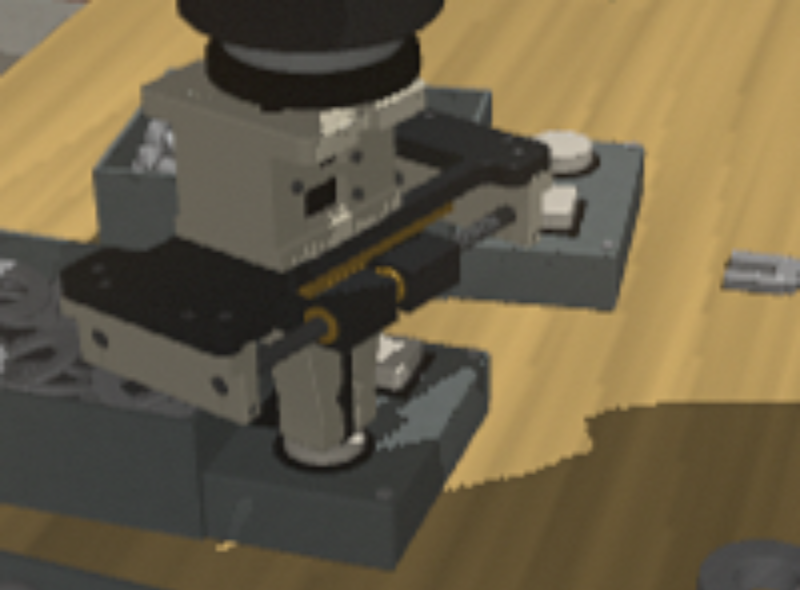

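The button is about half down: 2.7 N, and about 4 mm by the TCP height. I'll go on down.

>>> apply_moves(slide=[[0,0,0.02],[0,0,0.01],[0,0,0.005],[0,0,0],[0,0,0]], turn=[[0,0,0],[0,0,0],[0,0,0],[0,0,0],[0,0,0]], jaw=[1,1,1,1,1])

```text
time_s: 4.15
tcp_pos: [0.6239, 0.0292, 0.0533]
eef_rot: [-180.0, -0.0, -21.4]
contact_force: [-2.6, -0.6, 5.8]
gripper_width: 0.0003
```

```bash
python3 - <<'E'
from plant import r
for i in range(3):
    r.capture("wrist"); s=r.get_state(); print(s["tcp_pos"],s["contact_force"])
E
```

```text
[0.62388531 0.02918586 0.05329108] [-1.81582757 -1.05058895  4.98208464]
[0.62393564 0.02921816 0.05334329] [-1.50311947  1.01343857  4.62755963]
[0.62392108 0.02922046 0.05332718] [-1.82362109 -0.30552894  5.62938415]
```

The reading is about 5 N at z = 0.0533, so the button is fully down. Next I lift off and let it come up.

>>> apply_moves(slide=[[0,0,-0.05],[0,0,-0.1],[0,0,-0.2],[0,0,-0.3],[0,0,-0.2],[0,0,0]], turn=[[0,0,0],[0,0,0],[0,0,0],[0,0,0],[0,0,0],[0,0,0]], jaw=[1,1,1,1,1,1])

```text
time_s: 4.9
tcp_pos: [0.6259, 0.0297, 0.1421]
eef_rot: [-179.8, -0.3, -21.4]
contact_force: [0.8, 0.1, -1.4]
gripper_width: 0.0003
```

>>> apply_moves(slide=[[0.05,0.2,0],[0.1,0.4,0],[0.1,0.4,0],[0.1,0.4,0],[0.1,0.4,0],[0.05,0.3,0],[0,0.12,0],[0,0,0]], turn=[[0,0,0],[0,0,0],[0,0,0],[0,0,0],[0,0,0],[0,0,0],[0,0,0],[0,0,0]], jaw=[1,1,1,1,1,1,1,1])

```text
time_s: 5.7
tcp_pos: [0.5884, -0.197, 0.1377]
eef_rot: [180.0, 0.0, -21.6]
contact_force: [0.3, 0.0, -0.6]
gripper_width: 0.0005
```

```bash
python3 - <<'E'
from plant import r
import cv2,pickle
c=r.capture("wrist"); cv2.imwrite("pics/w4.png",c["pixels"]);pickle.dump(c,open("wrist4.pkl","wb"))
c=r.capture("side"); cv2.imwrite("pics/s4.png",cv2.resize(c["pixels"][90:290,200:440],None,fx=3.3,fy=3))
s=r.get_state(); print(s["tcp_pos"],s["contact_force"],s["joints"])
E
```

```text
[ 0.58925573 -0.19533903  0.13794889] [-0.05871746  0.30540014  0.0406542 ] [-3.49623677e-01  2.01879591e+01 -1.41372873e+01 -1.14861378e-02
 -5.56776416e+01  6.89175220e+01]
```

View pics/w4.png

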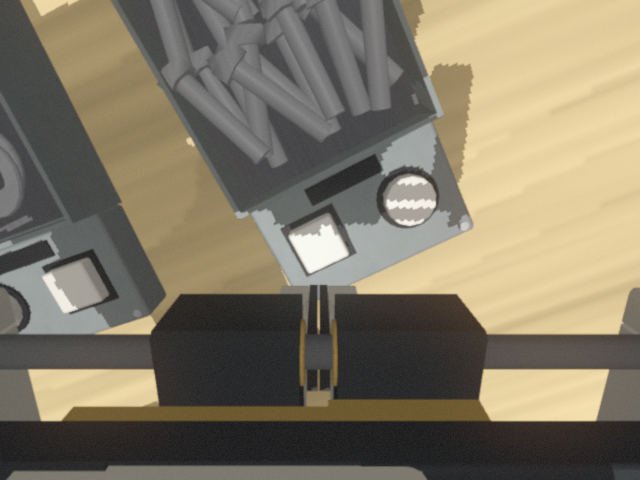

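View pics/s4.png

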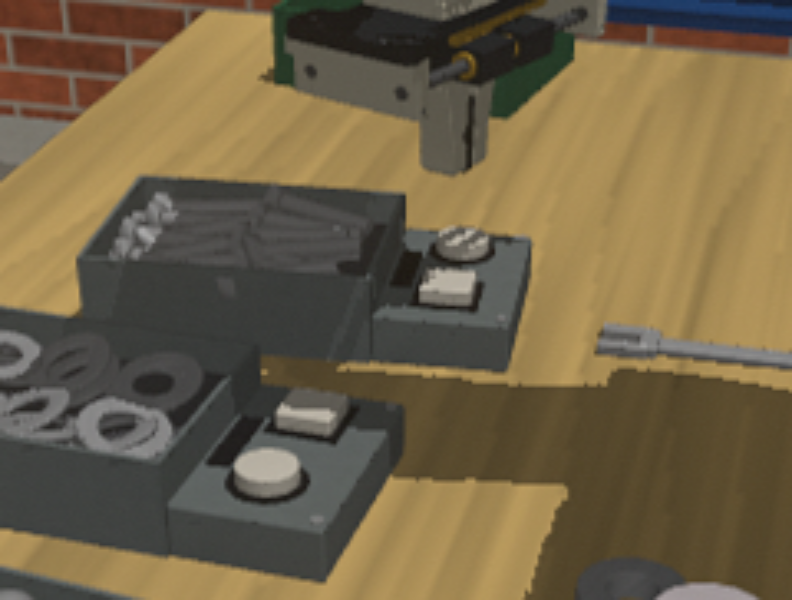

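The washers button is up again in the side view (268,470). In the wrist view the bolts' square button is at about (320,241).

```bash
python3 - <<'E'
import pickle
from h import pt
c=pickle.load(open("wrist4.pkl","rb"))
print(pt(c,320,241,.047).round(4),pt(c,410,197,.047).round(4))
E
```

```text
[ 0.5935 -0.1999  0.047 ] [ 0.5996 -0.262   0.047 ]
```

>>> apply_moves(slide=[[0,0,0.15],[0,0,0.25],[0,0,0.15],[0,0,0.08],[0,0,0],[0,0,0]], turn=[[0,0,0],[0,0,0],[0,0,0],[0,0,0],[0,0,0],[0,0,0]], jaw=[1,1,1,1,1,1])

```text
time_s: 6.4
tcp_pos: [0.5899, -0.1951, 0.0757]
eef_rot: [-180.0, -0.0, -21.4]
contact_force: [0.6, 0.3, -0.2]
gripper_width: 0.0005
```

```bash
python3 - <<'E'
from plant import r
import cv2
c=r.capture("side"); cv2.imwrite("pics/s5.png",cv2.resize(c["pixels"][90:290,200:440],None,fx=3.3,fy=3))
s=r.get_state(); print(s["tcp_pos"],s["contact_force"])
E
```

```text
[ 0.59006724 -0.19531553  0.07598061] [ 0.23198666 -0.24743427  0.01340037]
```

View pics/s5.png

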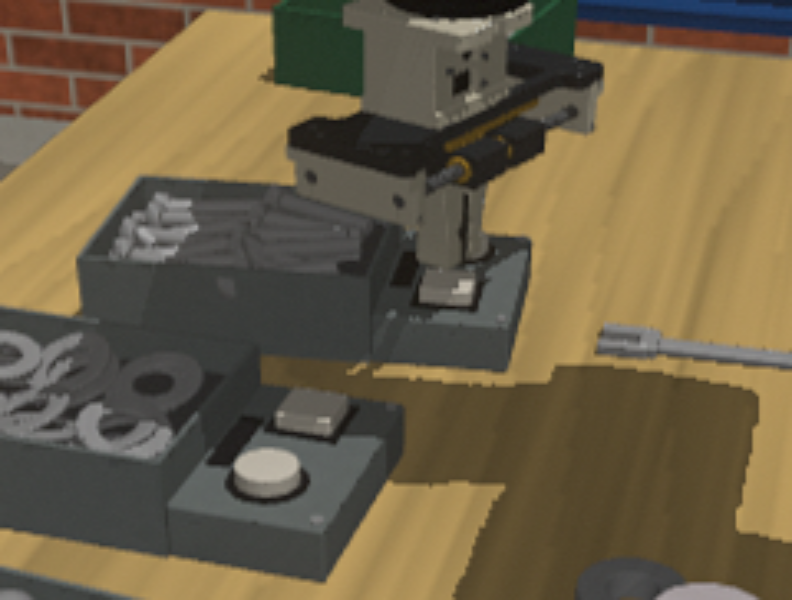

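The tips are above the square button, and all cameras put its centre within about 5 mm of the TCP. I'll press it the same way.

>>> apply_moves(slide=[[0,0,0.08],[0,0,0.04],[0,0,0.02],[0,0,0.02],[0,0,0.02],[0,0,0.01],[0,0,0.01],[0,0,0]], turn=[[0,0,0],[0,0,0],[0,0,0],[0,0,0],[0,0,0],[0,0,0],[0,0,0],[0,0,0]], jaw=[1,1,1,1,1,1,1,1])

```text
time_s: 7.25
tcp_pos: [0.589, -0.1957, 0.0551]
eef_rot: [180.0, 0.0, -21.4]
contact_force: [-2.7, 1.5, 3.2]
gripper_width: 0.0005
```

```bash
python3 - <<'E'
from plant import r
for i in range(3):
    r.capture("wrist"); s=r.get_state(); print(s["tcp_pos"],s["contact_force"])
E
```

```text
[ 0.58906186 -0.19573416  0.05510623] [-1.99324971  0.79337308  3.24253574]
[ 0.58908355 -0.19574269  0.05513103] [-2.21907622  0.07841895  3.12034056]
[ 0.58915456 -0.19575072  0.05518027] [-2.54512405  0.15529419  3.40881596]
```

>>> apply_moves(slide=[[0,0,0.01],[0,0,0.01],[0,0,0.0],[0,0,0]], turn=[[0,0,0],[0,0,0],[0,0,0],[0,0,0]], jaw=[1,1,1,1])

```text
time_s: 7.8
tcp_pos: [0.5893, -0.1958, 0.0533]
eef_rot: [180.0, -0.0, -21.4]
contact_force: [-2.2, -0.5, 5.8]
gripper_width: 0.0005
```

```bash
python3 - <<'E'
from plant import r
import cv2
c=r.capture("side"); cv2.imwrite("pics/s6.png",cv2.resize(c["pixels"][90:290,200:440],None,fx=3.3,fy=3))
for i in range(3):
    r.capture("wrist"); s=r.get_state(); print(s["tcp_pos"],s["contact_force"])
E
```

```text
[ 0.58931356 -0.19575631  0.05332715] [-3.75363788  0.35084693  5.22536541]
[ 0.58930205 -0.1957815   0.05332791] [-3.24176155 -0.17426571  5.0201763 ]
[ 0.58933341 -0.19576911  0.05333485] [-3.2610395   0.43690093  4.98613942]
```

View pics/s6.png

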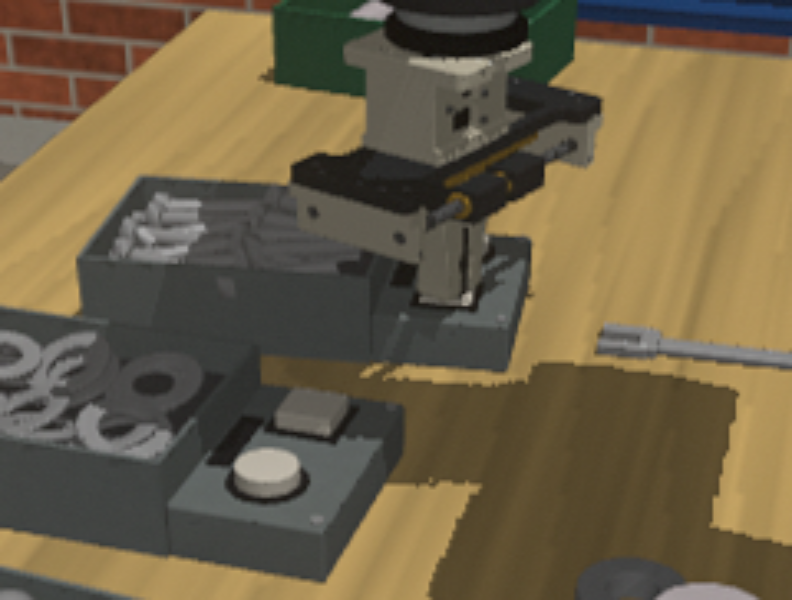

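The square button at (447,298) is fully down, with about 5 N on the tool. I'll lift clear.

>>> apply_moves(slide=[[0,0,-0.05],[0,0,-0.1],[0,0,-0.2],[0,0,-0.4],[0,0,-0.4],[0,0,-0.3],[0,0,0],[0,0,0]], turn=[[0,0,0],[0,0,0],[0,0,0],[0,0,0],[0,0,0],[0,0,0],[0,0,0],[0,0,0]], jaw=[1,1,1,1,1,1,1,1])

```text
time_s: 8.8
tcp_pos: [0.5897, -0.1955, 0.1993]
eef_rot: [-179.9, -0.1, -21.4]
contact_force: [0.1, -1.1, -0.3]
gripper_width: 0.0
```

```bash
python3 - <<'E'
from plant import r
import cv2
c=r.capture("side"); cv2.imwrite("pics/s7.png",c["pixels"])
s=r.get_state(); print(s["tcp_pos"],s["contact_force"])
E
```

```text
[ 0.58903666 -0.19547671  0.19804339] [-0.30325109 -0.09638988  0.64045896]
```

View pics/s7.png

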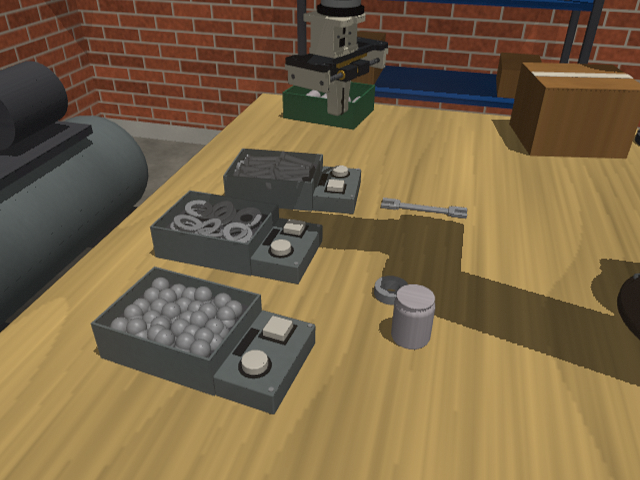

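All six buttons are up. The tin (413,315), ring (390,289) and spanner (424,208) are where they were in the first picture, and the arm is clear.

```bash
python3 -c "
from plant import r
print(r.close_job())"
```

```text
the job is handed in; nothing more can be done
None
```

I pressed the washers' round count button fully down and let it come up, then did the same with the bolts' square clear button. The job is handed in. It reports no verdict, so these are my own readings:

- **Presses:** each one ended with the TCP at z = 0.0533 and about 5 N upward on the tool. That is above the 4 N for fully down and well below the 30 N limit. There was also 2–4 N sideways.
- **Buttons:** I saw the washers button back up before starting the second press. The last side picture shows all six buttons up.
- **Loose things:** the tin, bearing ring and spanner look unmoved from the first picture. I judged this by eye and did not measure it.
- **Arm:** it stands clear with the TCP at z ≈ 0.20, and the force reading is down to noise (under 1 N).
- **Disagreement:** the cameras differed by up to about 8 mm on the button positions, partly from how I read the pixels. I aimed between them, and both presses landed on their buttons.

The clock read about 9 s of the 48 s allowed.

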